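Stand the fallen bookend up and close the row of books

TASK

The loose wooden bookend has fallen on its back beside the row of books. Without picking it up, push its foot over so that it stands upright again, still clear of the books, then push it along the table until its upright back sits flat against the cover of the end book, not sticking out past the cover's edges, and leave it standing there. Leave the mug, the jar and the clock where they are.

Things in the scene. Friction and masses are not known exactly. Their poses are not given: they have to be found in the camera images.
- bookend: Loose light-wood L, 110 wide, 0.45 kg: panel 110 tall x 12 thick, foot 95 long (from the panel's back) x 22 thick. Origin: middle of the heel edge, where panel back (plane z=0) and foot underside (plane y=0) meet; on the table fallen or standing. x along the width, y up the panel, z out along the foot. Fallen: z up, y level towards the books. Standing: y up, z level, away from the books.
- bookend_toe (a point): Middle of the free end of the bookend's foot, on its inner face (the face that is on top when standing; it looks towards the books when fallen); 95 mm along z and 22 mm along y from the heel. Pushed here away from the books with about 2 N, the fallen bookend turns about its heel; the heel may slip a few cm at most; past 40 to 45 degrees it drops onto its foot.
- bookend_top (a point): Middle of the panel's top edge, on its back; 110 mm along y from the heel. The standing bookend slides on the table under about 2 to 6 N; pushed low at the foot's end it does not tip.
- books: Five upright books, 190 to 215 tall, the row 135 long, immovable; another bookend stands at the far end. Origin: on the table at the foot of the end book's flat cover, the one facing the fallen bookend, at the middle of its width. Cover: 190 wide (along x), 205 tall, its face the plane y=0; y points into the row, -y towards the fallen bookend, z up. Place and yaw vary.
- mug: White mug, 80 diameter, 92 tall, handle to its own +y. Bystander: it stands either beside the books or to the right of the work, as the robot sees it. Origin: centre of its underside, z up.
- jar: Amber glass jar with a steel lid, 72 diameter, 110 tall. Bystander: it stands either beside the books or to the right of the work, as the robot sees it. Origin: centre of its underside, z up.
- clock: Black alarm clock, 50 (x) x 100 (y) x 57 tall. Bystander, to the right of the work as the robot sees it. Origin: centre of its underside, z up.
Mind the look-alikes: they are no part of the job. Of the things like the bookend, leave any that is blue or green; of the rest the smaller one is meant.

How it is judged:
On the way, in this order (a step that is already met when the one before it is completed fails the run):
1. the bookend stands upright on its foot, still clear of the books (angle between bookend's own y axis and vertical below 0.07 rad and y of bookend in the frame of books below -0.03 m), for 0.2 s.
2. the standing bookend has been pushed against the end book (angle between bookend's own y axis and vertical below 0.07 rad and y of bookend in the frame of books above -0.006 m), for 0.2 s.
At the end, for the whole second after the job is handed in: The bookend stands upright (within 4 degrees) and at rest on the table, its heel within 6 mm of the end book's cover, its back parallel to the cover within 4 degrees, and its middle within 45 mm of the cover's middle, so that it hardly sticks out past the cover (5 mm at most) (all of step 2 and angle between the z axis of bookend and the y axis of books, either way round below 0.07 rad and x of bookend in the frame of books between -0.045 and 0.045 m and height (world z) of bookend below 0.006 m and linear speed of bookend below 0.01 m/s); the robot touches nothing.
It fails at once if the bookend is lifted: its heel leaves the table by more than 25 mm (height (world z) of bookend above 0.025 m).
It fails at once if the mug is shifted by more than 20 mm or tipped over (distance of mug from where it was at the start of the episode above 0.02 m or angle between mug's own z axis and vertical above 0.35 rad).
It fails at once if the jar is shifted by more than 20 mm or tipped over (distance of jar from where it was at the start of the episode above 0.02 m or angle between jar's own z axis and vertical above 0.35 rad).
It fails at once if the clock is shifted by more than 20 mm or tipped over (distance of clock from where it was at the start of the episode above 0.02 m or angle between clock's own z axis and vertical above 0.35 rad).
It also fails if it takes over 58 s, if anything falls off the work surface, if the arm or the gripper's body presses on something with over 40 N, if the wrist force passes 120 N, or if a joint passes its speed limit or range.

ROBOT

A 6-joint arm with a two-finger parallel gripper is mounted at the origin on the work surface. World frame = base frame: x ahead of the robot, y to its left, z up, the work surface at z = 0. Lengths are in m, angles in rad, forces in N, time in s.
With the tool pointing down it reaches from about 0.275 to 0.75 m from the base axis. Payload 10.2 kg.
Tool frame: the origin (TCP) lies midway between the tips of the shut fingers; the grasp point (between the pads) lies 19 mm behind it; z points along the fingers, y is the line along which they close (so a half turn about z gives the same grasp; the last joint's range is limited). The gripper opens to 88 mm and grips with 3 to 60 N. Pads are 18 mm wide; open, the fingers measure 123 mm over their backs; the gripper's body (75 mm by 187 mm) begins 45 mm behind the grasp point.
Start: joints at [-1.417, 0.313, 1.498, -0, 1.331, -0.223], TCP at [0.193, -0.488, 0.239] pointing down, gripper open.
Joint ranges: [-2.94, 2.94], [-0.97, 2.17], [0.19, 2.56], [-1.23, 4.37], [0.02, 3.11], [-2.88, 2.88]. Speed limits (rad/s): [2.39, 2.39, 3.01, 3.14, 3.14, 3.14].

INTERFACE

Orientations are given as a 3x3 rotation matrix whose columns are the frame's x, y, z axes.
In Python, from cell import * gives the robot as it stands. The module is installed in compiled form; this text tells all that it offers.
- The arm moves only by the tool arm_command, never from a script. Its argument "increments" is a list of rows, each a list of 3 entries, a list of its own where there are three numbers: the shift along the tool's x, y, z each as a share of 500 mm, from -1 to 1, then the turn about the tool's z as a share of 2 rad, from -1 to 1, then the opening, from 0 (shut) to 1 (fully open). In form: [[[x, y, z], yaw, jaw], ...]. A call has 1 to 12 rows; each row is the pose to reach, as a shift and turn from the pose commanded when the call began, along the tool's axes at that moment; what a row does not reach only later rows make up. A row lasts 1/8 s, in which the tool goes at most 62.5 mm and 10.7 degrees, less where a joint would pass 70% of its speed; a pose out of reach is approached as far as the arm can. A call with a number of a shift or a turn outside -1 to 1 is refused whole. A call with a gripper value outside its range is refused whole. The fingers move at their own pace and stop on an object; "newtons" is the grip in N (left out, the last holds). Time passes only in rows, so rows that repeat a pose let the fingers close. It gives the time, the measured TCP pose, the force, the opening and the grip force at its end, in the units of the state.
- get_obs(): the state, without advancing time (a new reading comes with each control period).
- grab_frame(name): name is "scene" or "top"; returns a dict with "color" (384x512x3 uint8, red, green, blue), "fovy" (degrees; the focal length in pixels is half the picture's height over the tangent of half this angle, whatever the lens; pixels are square), "cx", "cy" (the principal point, pixels), "k1" (the pictures are not rectified: a ray, as slopes to the right and down, at radius r is drawn at 1 + k1 r^2 times it, then the intrinsics apply), "T" (4x4, takes a point from camera to world coordinates). Camera axes: x right, y up, looking along -z (the intrinsics and any distortion apply to the point x, -y, -z); pixel columns grow to the right and rows downward; lengths in m; the calibration is good to about 2 mm. A picture is of the moment at which its call begins. There is no depth.
- hand_in(): hands the job in; it is judged then, once.
The state is a dict: "time_s": time; "joint_positions": joint angles; "joint_vel": joint speeds; "joint_torque": joint torques, N m; "eef_pos": TCP position; "ee_rot": TCP orientation; "ft_force": force on the tool from outside, world axes, zero at the start; "ft_torque": the same for the moment, N m; "gripper_width": finger opening in m; "grip_force": force on a finger pad.
Only numpy, scipy, OpenCV 4.12 (cv2) and the standard library are available. Lean on these libraries where they do the work, as an engineer would, in place of code of your own. Each camera call takes 0.05 s, during which the arm holds its last target. There are 200 camera calls.

## Working session

There is one attempt and no reset: what is moved stays moved. The work goes in short steps, Python scripts to look and compute and a tool call to move; the robot and the scene stay as the last step left them, time stands still between calls to the robot, and variables do not carry over. Pictures are saved under pics/ and viewed, at most 10 in all, crops included, and the job is handed in when it is done.

Besides the shell and the picture viewer there is one more tool, called after "Request:" as a command line: name --argument value ..., lists and objects as JSON in quotes. arm_command: Moves the arm, as the interface text tells. Its arguments: {"type":"object","properties":{"increments":{"type":"array","items":{"type":"array"}},"newtons":{"type":"number"}},"required":["increments"]}

```bash
mkdir -p pics
cat > h.py <<'E'
from cell import *
import numpy as np, cv2
def save(n,f,crop=None,s=1):
    im=f["color"][:,:,::-1]
    if crop: x0,y0,x1,y1=crop; im=im[y0:y1,x0:x1]
    cv2.imwrite("pics/"+n,cv2.resize(im,None,fx=s,fy=s,interpolation=cv2.INTER_CUBIC))
def K(f):
    F=f["color"].shape[0]/2/np.tan(np.radians(f["fovy"])/2); return F,f["cx"],f["cy"],f["k1"]
def ray(f,u,v):
    F,cx,cy,k=K(f); d=np.array([(u-cx)/F,(v-cy)/F]); p=d.copy()
    for _ in range(30): p=d/(1+k*(p@p))
    T=np.array(f["T"]); return T[:3,3],T[:3,:3]@np.array([p[0],-p[1],-1])
def atz(f,u,v,z):
    o,d=ray(f,u,v); return o+d*(z-o[2])/d[2]
def tri(f,a,g,b):
    o,d=ray(f,*a);p,e=ray(g,*b); st=np.linalg.lstsq(np.c_[d,-e],p-o,rcond=None)[0]
    A=o+d*st[0];B=p+e*st[1]; return (A+B)/2,np.linalg.norm(A-B)
def proj(f,P):
    F,cx,cy,k=K(f);T=np.array(f["T"]);q=T[:3,:3].T@(np.array(P)-T[:3,3]);p=np.array([q[0],-q[1]])/-q[2]
    p=p*(1+k*(p@p));return p*F+[cx,cy]
E
python3 - <<'E'
from h import *
import pickle
S=grab_frame("scene");T=grab_frame("top");pickle.dump((S,T),open("f0.pkl","wb"))
save("s0.png",S,s=1.5);save("t0.png",T,s=1.5)
o=get_obs();print(o["time_s"],o["eef_pos"],o["ee_rot"],S["T"],T["T"])
E
```

```text
0.1 [ 0.19312981 -0.48797592  0.23823567] [[ 9.29831504e-01  3.67985524e-01 -1.69598715e-04]
 [ 3.67985486e-01 -9.29830913e-01  1.07500685e-03]
 [ 2.37888831e-04 -1.06198510e-03 -9.99999408e-01]] [[ 0.26007973 -0.67911757  0.68640939  1.21739588]
 [ 0.96550539  0.1921542  -0.17571597 -0.26151737]
 [-0.01256465  0.70843213  0.70566709  0.78984072]
 [ 0.          0.          0.          1.        ]] [[ 0.02483994  0.99483662 -0.09840265  0.3698289 ]
 [-0.99967852  0.02521948  0.00261484 -0.07988233]
 [ 0.005083    0.09830606  0.99514325  1.3563293 ]
 [ 0.          0.          0.          1.        ]]
```

View pics/s0.png

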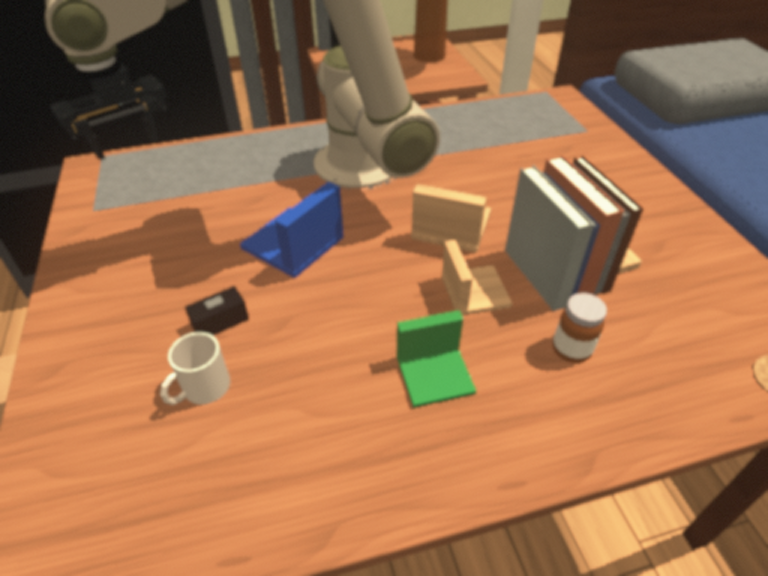

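View pics/t0.png

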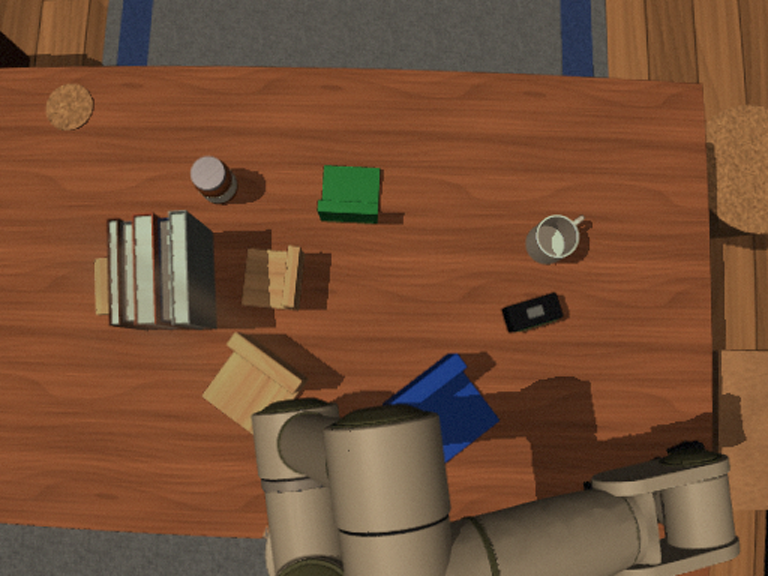

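Candidates (1.5x pixels): wood at top (270,278) / scene (470,285), wood at top (255,380) / scene (450,215), plus a blue and a green one. Blue and green are excluded. The wood one at top (270,278) looks smaller and lies with its panel flat towards the books, so it's probably the one meant. I'll confirm in an enlarged crop.

Run:
```python
from h import *
import pickle
S,T=pickle.load(open("f0.pkl","rb"))
a=cv2.resize(S["color"][100:225,265:435,::-1],None,fx=4.5,fy=4.5,interpolation=cv2.INTER_CUBIC)
b=cv2.resize(T["color"][130:275,60:220,::-1],None,fx=4.1,fy=4.1,interpolation=cv2.INTER_CUBIC)
cv2.imwrite("pics/cs.png",a);cv2.imwrite("pics/ct.png",b)
```

```text
(no output)
```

View pics/cs.png

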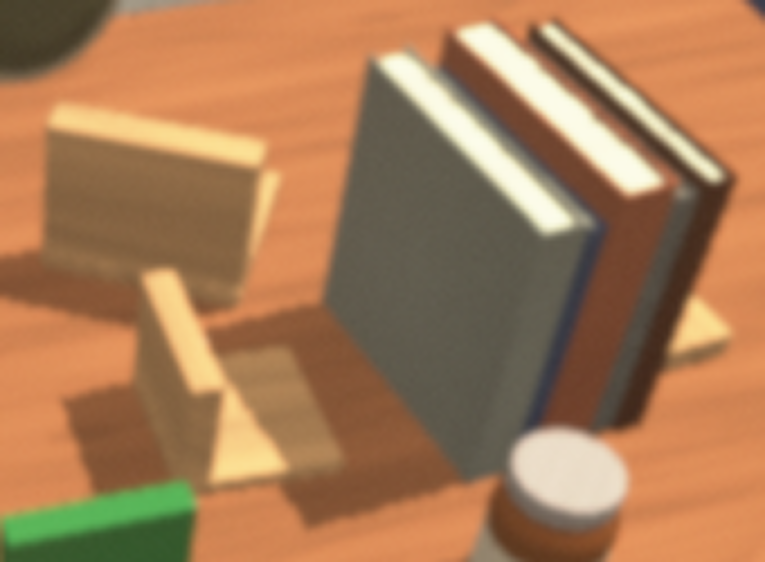

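View pics/ct.png

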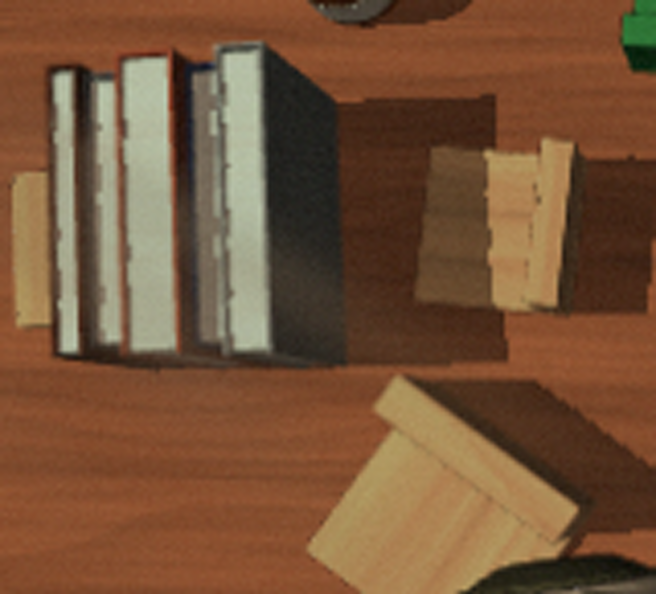

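Run:
```python
from h import *
import pickle
S,T=pickle.load(open("f0.pkl","rb"))
s=lambda u,v:(265+u/4.5,100+v/4.5)
t=lambda u,v:(60+u/4.1,130+v/4.1)
P={}
for n,a,b in [("toe_in+x",(220,388),(541,138)),("toe_in-x",(175,270),(530,303)),("toe_out+x",(203,392),(577,143)),("toe_out-x",(142,275),(560,308)),("pan+x",(342,465),(432,147)),("pan-x",(290,347),(415,300)),
 ("cov+x",(467,480),(336,98)),("cov-x",(325,303),(346,362)),("covtop+x",(545,235),(262,43)),("covtop-x",(372,62),(270,352))]:
    p,e=tri(S,s(*a),T,t(*b)); P[n]=p; print(n,p.round(4),round(e,4),"scene z0",atz(S,*s(*a),0)[:2].round(4),"top z0",atz(T,*t(*b),0)[:2].round(4))
for n,z in(("pan",.012),("toe_in",.095),("toe_out",.095),("cov",0),("covtop",.205)):
    c=P[n+"+x"]-P[n+"-x"];print(n,"len",np.linalg.norm(c).round(4),"yaw",np.degrees(np.arctan2(c[1],c[0])).round(2),"mid",((P[n+"+x"]+P[n+"-x"])/2).round(4))
for n,b,z in [("jar",(0,0),0)]: pass
print("jar",atz(T,212/1.5,172/1.5,.11),"mug",atz(T,556/1.5,237/1.5,.09),"clock",atz(T,535/1.5,312/1.5,.057),"wood2 panel top",[atz(T,*t(*q),.11).round(3) for q in((398,375),(582,512))],"green",[atz(T,q[0]/1.5,q[1]/1.5,.1).round(3) for q in((318,212),(380,222))], "blue",[atz(T,q[0]/1.5,q[1]/1.5,.1).round(3) for q in((455,355),(390,400))])
```

```text
toe_in+x [0.5681 0.0761 0.0898] 0.0024 scene z0 [0.4846 0.118 ] top z0 [0.5826 0.0884]
toe_in-x [0.4599 0.0834 0.0912] 0.0066 scene z0 [0.3617 0.1322] top z0 [0.4653 0.0917]
toe_out+x [0.5675 0.0584 0.09  ] 0.0108 scene z0 [0.4851 0.1056] top z0 [0.5797 0.0627]
toe_out-x [0.457  0.063  0.0894] 0.0051 scene z0 [0.3604 0.1074] top z0 [0.4624 0.0705]
pan+x [0.574  0.1655 0.0026] 0.0003 scene z0 [0.5719 0.167 ] top z0 [0.5744 0.1658]
pan-x [0.4656 0.1739 0.0061] 0.004 scene z0 [0.46   0.1794] top z0 [0.4653 0.1731]
cov+x [0.6077 0.2361 0.0028] 0.0006 scene z0 [0.6056 0.2382] top z0 [0.6081 0.2365]
cov-x [ 0.4209  0.2222 -0.0033] 0.0026 scene z0 [0.4244 0.2216] top z0 [0.4203 0.2203]
covtop+x [0.6065 0.2384 0.2006] 0.0022 scene z0 [0.3987 0.4102] top z0 [0.647  0.2924]
covtop-x [0.4181 0.2245 0.1959] 0.0019 scene z0 [0.1545 0.3862] top z0 [0.4258 0.2748]
pan len 0.1088 yaw -4.45 mid [0.5198 0.1697 0.0044]
toe_in len 0.1084 yaw -3.87 mid [0.514  0.0797 0.0905]
toe_out len 0.1106 yaw -2.41 mid [0.5123 0.0607 0.0897]
cov len 0.1875 yaw 4.24 mid [ 5.143e-01  2.292e-01 -3.000e-04]
covtop len 0.189 yaw 4.21 mid [0.5123 0.2315 0.1982]
jar [0.69692799 0.21843727 0.11      ] mug [ 0.59720133 -0.41013208  0.09      ] clock [ 0.46146201 -0.37900905  0.057     ] wood2 panel top [array([0.409, 0.162, 0.11 ]), array([0.324, 0.04 , 0.11 ])] green [array([0.629, 0.024, 0.1  ]), array([ 0.614, -0.088,  0.1  ])] blue [array([ 0.379, -0.227,  0.1  ]), array([ 0.297, -0.113,  0.1  ])]
```

The wood bookend near the books is 110 mm wide (109 and 110.6 measured), the other wooden one is about 149 mm, so the near one is meant. It has yaw about -4°. The cover is about 188 mm wide with yaw +4.2° and its middle at (0.513, 0.230).

Request:
arm_command --increments '[[[0.1,-0.087,0],-0.09,0.6],[[0.2,-0.17,0],-0.18,0.6],[[0.3,-0.26,0],-0.27,0.6],[[0.4,-0.35,0],-0.36,0.6],[[0.5,-0.43,0],-0.45,0.6],[[0.6,-0.52,0],-0.54,0.6],[[0.7,-0.61,0],-0.56,0.6],[[0.8,-0.69,0],-0.56,0.6],[[0.9,-0.78,0],-0.56,0.6],[[0.9,-0.78,0],-0.56,0.6],[[0.9,-0.78,0],-0.56,0.6],[[0.9,-0.78,0],-0.56,0.6]]'

```text
time_s: 1.6
eef_pos: [0.4677, 0.0395, 0.2385]
ee_rot: [[0.074, 0.997, -0.001], [0.997, -0.074, -0.0], [-0.0, -0.001, -1.0]]
ft_force: [0.9, -0.9, -0.6]
gripper_width: 0.0526
grip_force: 0.0
```

```bash
cat >> h.py <<'E'
def go(P,yaw=None):
    o=get_obs();R=np.array(o["ee_rot"]);d=np.array(P)-o["eef_pos"]
    a=np.degrees(np.arctan2(R[1,1],R[0,1]))
    print("t",o["time_s"],"tcp",np.round(o["eef_pos"],4),"yaw",a.round(2),"F",np.round(o["ft_force"],2))
    print("to",P,"shares",(R.T@d/.5).round(4),"turn",None if yaw is None else round(-np.radians(yaw-a)/2,4))
E
python3 - <<'E'
from h import *
go([.514,.125,.238],-4);go([.514,.125,.075],-4)
import pickle
S,T=pickle.load(open("f0.pkl","rb"))
for n,a,b in [("green top L",(398,322),(380,203)),("green top R",(462,314),(320,201)),("w2 top R",(485,205),(235,335)),("w2 top L",(414,189),(301,382))]:
    print(n,tri(S,np.array(a)/1.5,T,np.array(b)/1.5))
E
```

```text
t 1.6 tcp [0.4677 0.0395 0.2385] yaw -4.25 F [ 0.92 -0.9  -0.57]
to [0.514, 0.125, 0.238] shares [0.1774 0.0796 0.0009] turn -0.0022
t 1.6 tcp [0.4677 0.0395 0.2385] yaw -4.25 F [ 0.92 -0.9  -0.57]
to [0.514, 0.125, 0.075] shares [0.1775 0.0798 0.3269] turn -0.0022
green top L (array([ 0.64667651, -0.08578547,  0.11040333]), np.float64(0.0028849178906787238))
green top R (array([0.65017295, 0.02306862, 0.1005345 ]), np.float64(0.0040634465955420515))
w2 top R (array([0.40460367, 0.16380877, 0.11798173]), np.float64(0.005881843220765834))
w2 top L (array([0.3258699 , 0.04285173, 0.12658503]), np.float64(0.0027095317978843873))
```

Request:
arm_command --increments '[[[0.09,0.04,0],0,0.6],[[0.1775,0.08,0],0,0.6],[[0.1775,0.08,0],0,0.6],[[0.1775,0.08,0.1],0,0.6],[[0.1775,0.08,0.2],0,0.6],[[0.1775,0.08,0.28],0,0.6],[[0.1775,0.08,0.32],0,0.6],[[0.1775,0.08,0.32],0,0.6],[[0.1775,0.08,0.32],0,0.6]]'

```text
time_s: 2.72
eef_pos: [0.515, 0.1247, 0.0799]
ee_rot: [[0.075, 0.997, 0.002], [0.997, -0.075, -0.0], [0.0, 0.002, -1.0]]
ft_force: [-1.1, -0.5, -0.7]
gripper_width: 0.053
grip_force: 0.0
```

Run:
```python
from h import *
go([.512,.09,.078]);go([.507,.02,.078])
```

```text
t 2.725 tcp [0.515  0.1247 0.0799] yaw -4.31 F [-1.12 -0.5  -0.72]
to [0.512, 0.09, 0.078] shares [-0.0697 -0.0008  0.0039] turn None
t 2.725 tcp [0.515  0.1247 0.0799] yaw -4.31 F [-1.12 -0.5  -0.72]
to [0.507, 0.02, 0.078] shares [-0.21   -0.0003  0.0038] turn None
```

Request:
arm_command --increments '[[[-0.02,0,0],0,0.6],[[-0.04,0,0],0,0.6],[[-0.055,0,0],0,0.6],[[-0.065,0,0],0,0.6],[[-0.075,0,0],0,0.6],[[-0.085,0,0],0,0.6],[[-0.095,0,0],0,0.6],[[-0.105,0,0],0,0.6],[[-0.115,0,0],0,0.6],[[-0.125,0,0],0,0.6],[[-0.135,0,0],0,0.6],[[-0.14,0,0],0,0.6]]'

```text
time_s: 4.22
eef_pos: [0.5092, 0.0554, 0.0786]
ee_rot: [[0.074, 0.997, -0.0], [0.997, -0.074, 0.0], [-0.0, -0.0, -1.0]]
ft_force: [0.2, 0.7, -0.4]
gripper_width: 0.053
grip_force: 0.3
```

Run:
```python
from h import *
go([.5,.02,.078])
save("s1.png",grab_frame("scene"),(240,90,450,250),3.5)
```

```text
t 4.225 tcp [0.5092 0.0554 0.0786] yaw -4.25 F [ 0.21  0.73 -0.44]
to [0.5, 0.02, 0.078] shares [-0.0721 -0.0131  0.0012] turn None
```

View pics/s1.png

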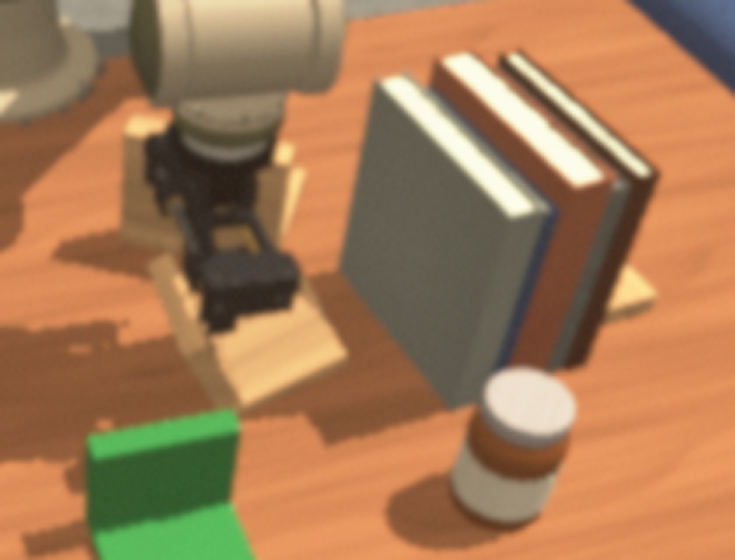

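The bookend is tilting about its heel (foot at about (190,320) in the crop, panel lifting at (290,350)). I'll keep pushing.

Request:
arm_command --increments '[[[-0.01,0,0.002],0,0.6],[[-0.02,0,0.004],0,0.6],[[-0.03,0,0.006],0,0.6],[[-0.04,0,0.008],0,0.6],[[-0.05,0,0.01],0,0.6],[[-0.06,0,0.01],0,0.6],[[-0.07,0,0.01],0,0.6],[[-0.08,0,0.01],0,0.6],[[-0.08,0,0.01],0,0.6],[[-0.08,0,0.01],0,0.6]]'

```text
time_s: 5.52
eef_pos: [0.5064, 0.0159, 0.0737]
ee_rot: [[0.074, 0.997, -0.0], [0.997, -0.074, 0.0], [0.0, -0.0, -1.0]]
ft_force: [0.1, 0.0, 0.4]
gripper_width: 0.0526
grip_force: 0.0
```

Run:
```python
from h import *
go([.5,.02,.078])
save("s2.png",grab_frame("scene"),(240,90,450,250),3.5)
```

```text
t 5.525 tcp [0.5064 0.0159 0.0737] yaw -4.24 F [0.09 0.01 0.44]
to [0.5, 0.02, 0.078] shares [ 0.0072 -0.0134 -0.0086] turn None
```

View pics/s2.png

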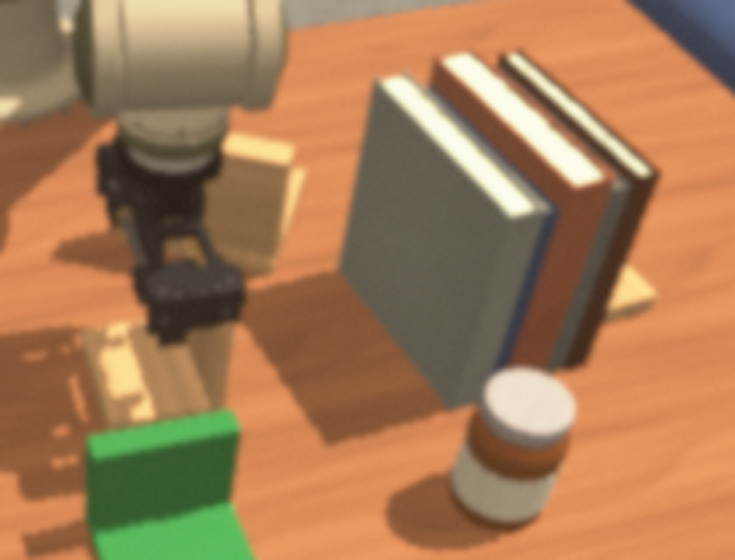

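It's standing: foot flat at (150,375), panel at (215,360). I'll raise the tool, move it behind the foot, and measure.

Request:
arm_command --increments '[[[0,0,-0.1],0,0.6],[[0,0,-0.2],0,0.6],[[-0.1,0,-0.24],0,0.6],[[-0.2,0,-0.24],0,0.6],[[-0.3,0,-0.24],0,0.6],[[-0.38,0,-0.24],0,0.6],[[-0.4,0,-0.24],0,0.6],[[-0.4,0,-0.24],0,0.6],[[-0.4,0,-0.24],0,0.6]]'

```text
time_s: 6.7
eef_pos: [0.4918, -0.1823, 0.1938]
ee_rot: [[0.072, 0.997, -0.0], [0.997, -0.072, 0.0], [0.0, -0.0, -1.0]]
ft_force: [0.2, -1.0, -0.6]
gripper_width: 0.0528
grip_force: 0.0
```

Run:
```python
from h import *
import pickle
S=grab_frame("scene");T=grab_frame("top");pickle.dump((S,T),open("f1.pkl","wb"))
go([.5,-.09,.2])
a=cv2.resize(S["color"][140:220,240:340,::-1],None,fx=3.9,fy=3.9,interpolation=cv2.INTER_CUBIC)
b=cv2.resize(T["color"][140:220,160:260,::-1],None,fx=3.9,fy=3.9,interpolation=cv2.INTER_CUBIC)
cv2.imwrite("pics/c2.png",np.hstack([a,b]))
```

```text
t 6.8 tcp [ 0.4918 -0.1824  0.1938] yaw -4.15 F [-0.47 -0.4  -0.89]
to [0.5, -0.09, 0.2] shares [ 0.1855  0.0029 -0.0123] turn None
```

View pics/c2.png

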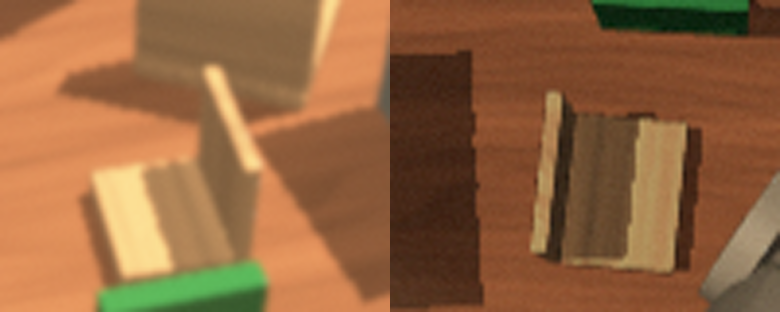

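It stands upright. In the top crop, the foot end runs from (298,124) to (283,271) and the panel's top back edge from (156,92) to (141,251).

Run:
```python
from h import *
import pickle
S,T=pickle.load(open("f1.pkl","rb"))
t=lambda u,v,z:atz(T,160+u/3.9,140+v/3.9,z)
for n,a,b,z in[("toe",(298,124),(283,271),.022),("back",(156,92),(141,251),.11)]:
    p,q=t(*a,z),t(*b,z);c=p-q;print(n,p.round(4),q.round(4),"mid",((p+q)/2).round(4),np.linalg.norm(c).round(4),"yaw",np.degrees(np.arctan2(c[1],c[0])).round(2))
print([tri(S,(240+u/3.9,140+v/3.9),T,(160+a/3.9,140+b/3.9)) for u,v,a,b in [(93,170,283,271),(125,279,298,124),(207,68,150,251)]])
```

```text
toe [ 0.5588 -0.0421  0.022 ] [ 0.4511 -0.0342  0.022 ] mid [ 0.505  -0.0381  0.022 ] 0.108 yaw -4.18
back [0.5661 0.0532 0.11  ] [0.4568 0.0595 0.11  ] mid [0.5115 0.0564 0.11  ] 0.1094 yaw -3.3
[(array([ 0.45174052, -0.03217977,  0.01987296]), np.float64(0.003979692319661783)), (array([ 0.56034883, -0.04005797,  0.01484064]), np.float64(0.0037294914335617756)), (array([0.45731781, 0.05390504, 0.10574192]), np.float64(0.000110895990546463))]
```

Request:
arm_command --increments '[[[0.1,0,0],0,0.6],[[0.2,0.005,0],0,0.6],[[0.235,0.005,0],0,0.6],[[0.235,0.005,0.1],0,0.6],[[0.235,0.005,0.2],0,0.6],[[0.235,0.005,0.28],0,0.6],[[0.235,0.005,0.33],0,0.6],[[0.235,0.005,0.36],0,0.6],[[0.235,0.005,0.36],0,0.6],[[0.235,0.005,0.36],0,0.6]]'

```text
time_s: 8.05
eef_pos: [0.5034, -0.0668, 0.0147]
ee_rot: [[0.074, 0.997, 0.002], [0.997, -0.074, -0.001], [-0.001, 0.002, -1.0]]
ft_force: [-0.6, 0.2, 1.1]
gripper_width: 0.0531
grip_force: 0.0
```

Run:
```python
from h import *
go([.505,-.05,.014],-4);go([.514,.126,.014],4.2)
```

```text
t 8.05 tcp [ 0.5034 -0.0668  0.0147] yaw -4.24 F [-0.57  0.25  1.07]
to [0.505, -0.05, 0.014] shares [0.0338 0.0007 0.0013] turn -0.0021
t 8.05 tcp [ 0.5034 -0.0668  0.0147] yaw -4.24 F [-0.57  0.25  1.07]
to [0.514, 0.126, 0.014] shares [ 0.3861 -0.0074  0.0011] turn -0.0736
```

Request:
arm_command --increments '[[[0.02,0,0],0,0.6],[[0.035,0,0],0,0.6],[[0.045,0,0],0,0.6],[[0.055,0,0],-0.003,0.6],[[0.065,0,0],-0.006,0.6],[[0.08,0,0],-0.009,0.6],[[0.095,0,0],-0.013,0.6],[[0.11,0,0],-0.018,0.6],[[0.125,-0.001,0],-0.022,0.6],[[0.14,-0.001,0],-0.027,0.6],[[0.155,-0.001,0],-0.031,0.6],[[0.165,-0.001,0],-0.034,0.6]]'

```text
time_s: 9.55
eef_pos: [0.5083, 0.0163, 0.0136]
ee_rot: [[0.005, 1.0, -0.0], [1.0, -0.005, 0.0], [0.0, -0.0, -1.0]]
ft_force: [-0.6, -4.2, 3.4]
gripper_width: 0.0529
grip_force: 2.3
```

Run:
```python
from h import *
go([.514,.126,.014],4.2)
save("t3.png",grab_frame("top"),(60,130,220,250),4)
```

```text
t 9.55 tcp [0.5083 0.0163 0.0136] yaw -0.3 F [-0.58 -4.16  3.38]
to [0.514, 0.126, 0.014] shares [ 0.2195  0.0102 -0.0007] turn -0.0393
```

View pics/t3.png

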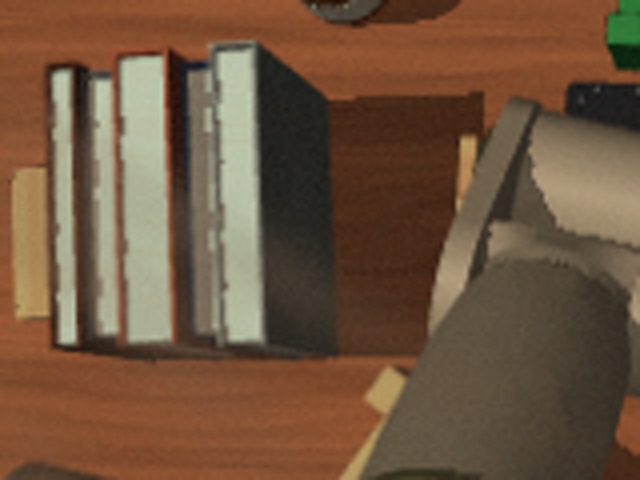

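The panel's top edge (467,170) is ahead of the gripper and following, with about 4 N of push. Continuing.

Request:
arm_command --increments '[[[0.015,0,0],-0.004,0.6],[[0.03,0.001,0],-0.008,0.6],[[0.045,0.002,0],-0.012,0.6],[[0.06,0.003,0],-0.016,0.6],[[0.075,0.003,0],-0.02,0.6],[[0.09,0.004,0],-0.024,0.6],[[0.105,0.005,0],-0.028,0.6],[[0.12,0.005,0],-0.031,0.6],[[0.135,0.006,0],-0.034,0.6],[[0.15,0.007,0],-0.036,0.6],[[0.165,0.008,0],-0.038,0.6],[[0.175,0.008,0],-0.039,0.6]]'

```text
time_s: 11.1
eef_pos: [0.5129, 0.1037, 0.0137]
ee_rot: [[-0.072, 0.997, -0.0], [0.997, 0.072, -0.0], [-0.0, -0.0, -1.0]]
ft_force: [0.2, -2.8, -1.0]
gripper_width: 0.0532
grip_force: 1.0
```

Run:
```python
from h import *
go([.514,.126,.014],4.2)
T=grab_frame("top");save("t4.png",T,(60,130,220,250),4)
```

```text
t 11.1 tcp [0.5129 0.1037 0.0137] yaw 4.15 F [ 0.23 -2.79 -1.02]
to [0.514, 0.126, 0.014] shares [ 0.0443  0.0054 -0.0006] turn -0.0004
```

View pics/t4.png

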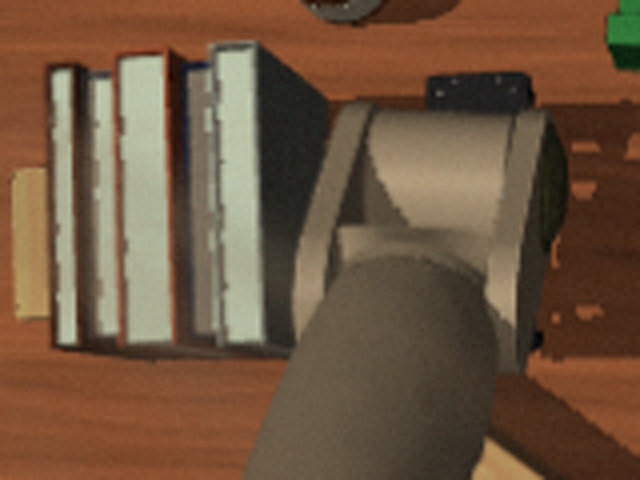

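Request:
arm_command --increments '[[[0.008,0,0],0,0.6],[[0.016,0,0],0,0.6],[[0.022,0,0],0,0.6],[[0.026,0,0],0,0.6],[[0.029,0,0],0,0.6],[[0.032,0,0],0,0.6],[[0.032,0,0],0,0.6]]'

```text
time_s: 12.02
eef_pos: [0.5118, 0.1193, 0.0137]
ee_rot: [[-0.072, 0.997, 0.0], [0.997, 0.072, 0.0], [0.0, 0.0, -1.0]]
ft_force: [0.7, -0.6, 0.7]
gripper_width: 0.0527
grip_force: 0.5
```

Request:
arm_command --increments '[[[0.003,0,0],0,0.6],[[0.006,0,0],0,0.6],[[0.009,0,0],0,0.6],[[0.012,0,0],0,0.6]]'

```text
time_s: 12.52
eef_pos: [0.5124, 0.1228, 0.0139]
ee_rot: [[-0.074, 0.997, 0.002], [0.997, 0.074, -0.004], [-0.005, 0.002, -1.0]]
ft_force: [5.0, -23.9, -2.5]
gripper_width: 0.053
grip_force: 12.4
```

The force jumped to 24 N, shared about equally by both fingers, so it's flush against the cover. Backing off and up.

Request:
arm_command --increments '[[[-0.01,0,0],0,0.6],[[-0.05,0,0],0,0.6],[[-0.1,0,0],0,0.6],[[-0.15,0,-0.1],0,0.6],[[-0.2,0,-0.2],0,0.6],[[-0.3,0,-0.3],0,0.6],[[-0.4,0,-0.4],0,0.6],[[-0.5,0,-0.4],0,0.6],[[-0.6,0,-0.4],0,0.6],[[-0.65,0,-0.4],0,0.6],[[-0.65,0,-0.4],0,0.6],[[-0.65,0,-0.4],0,0.6]]'

```text
time_s: 14.02
eef_pos: [0.5348, -0.1975, 0.2136]
ee_rot: [[-0.073, 0.997, -0.0], [0.997, 0.073, 0.001], [0.001, -0.0, -1.0]]
ft_force: [0.2, -0.3, -0.3]
gripper_width: 0.0527
grip_force: 0.0
```

Run:
```python
from h import *
import pickle
S=grab_frame("scene");T=grab_frame("top");pickle.dump((S,T),open("f2.pkl","wb"))
go([.5,-.09,.2])
a=cv2.resize(S["color"][120:220,320:420,::-1],None,fx=4,fy=4,interpolation=cv2.INTER_CUBIC)
b=cv2.resize(T["color"][130:230,100:200,::-1],None,fx=4,fy=4,interpolation=cv2.INTER_CUBIC)
cv2.imwrite("pics/c5.png",np.hstack([a,b]))
```

```text
t 14.125 tcp [ 0.5349 -0.1975  0.2138] yaw 4.22 F [-0.64 -0.73 -0.48]
to [0.5, -0.09, 0.2] shares [ 0.2195 -0.0537  0.0277] turn None
```

View pics/c5.png

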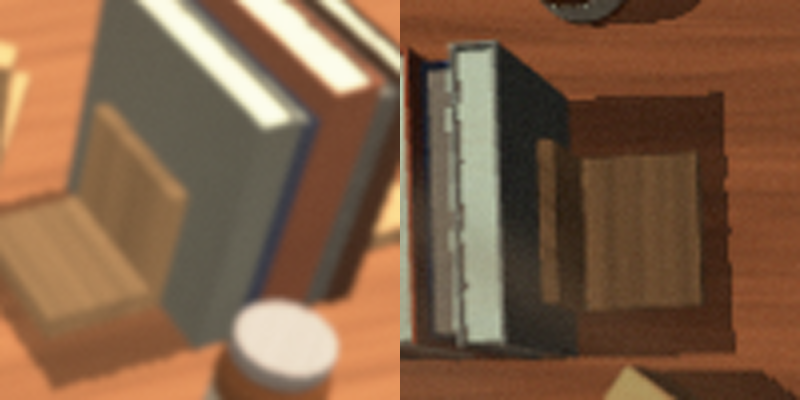

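The bookend stands upright with its back on the cover, well inside the cover's edges. Foot end runs from (695,150) to (702,303) in the crop. One numeric check of its yaw and gap, then I'll hand in if it's good.

Run:
```python
from h import *
import pickle
S,T=pickle.load(open("f2.pkl","rb"))
t=lambda u,v,z:atz(T,100+u/4,130+v/4,z)
c0=np.array([.5135,.230]);a=np.radians(4.2);X=np.array([np.cos(a),np.sin(a)]);Y=np.array([-X[1],X[0]])
for n,p,q,z in[("toe",(295,150),(302,303),.022),("back",(138,140),(140,303),.11)]:
    p,q=t(*p,z),t(*q,z);c=p-q;m=((p+q)/2)[:2]-c0
    print(n,"in books frame",(m@X).round(4),(m@Y).round(4),"len",np.linalg.norm(c).round(4),"yaw",np.degrees(np.arctan2(c[1],c[0])).round(2))
```

```text
toe in books frame -0.0084 -0.0969 len 0.1098 yaw 4.97
back in books frame -0.0102 -0.0032 len 0.1096 yaw 3.57
```

```bash
python3 -c "
from cell import *
print(hand_in())"
```

```text
the job is handed in; nothing more can be done
None
```

The bookend was tipped upright and pushed flat against the end book's cover, about 9 mm off the cover's middle and parallel to within about 1°. The job was handed in at about 14 s, with no verdict shown.

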